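# Square an LED matrix into the corner of a soldering jig

### The arm

A 7-joint arm with a two-finger parallel gripper is mounted at the origin on the work surface. World frame = base frame: x ahead of the robot, y to its left, z up, the work surface at z = 0. Lengths are in m, angles in rad, forces in N, time in s.
With the tool pointing down it reaches from about 0.35 to 0.9 m from the base axis. Payload 19.9 kg.
Tool frame: the origin (TCP) lies at the very end of the fingers, on their centre line; the grasp point (between the pads) lies 19 mm behind it; z points along the fingers, y is the line along which they close (so a half turn about z gives the same grasp; the last joint's range is limited). The gripper opens to 85 mm and grips with 20 to 120 N. Pads are 22 mm wide; open, the fingers measure 114 mm over their backs; the gripper's body (76 mm by 85 mm) begins 54 mm behind the grasp point. The pads swing forward as they close: fully open they stand 13 mm farther back than shut.
Start: joints at [-1.389, 0.417, -0.01, 1.614, 0.005, 1.111, -0.053], TCP at [0.139, 0.609, 0.231] pointing down, gripper open.
Joint ranges: [-2.81, 2.81], [-0.39, 2.02], [-1.27, 1.25], [0.06, 2.57], [-1.19, 4.33], [0.19, 2], [-2.82, 2.82]. Speed limits (rad/s): [1.89, 1.89, 2.39, 2.39, 3.01, 3.01, 3.01].

### API

Orientations are given as a rotation vector (axis times angle).
In Python, from rig import * gives the robot as it stands.
- The arm moves only by the shell command python3 -m pendant 'ROWS' [FORCE]. ROWS is JSON, a list of rows, each an object of numbers: "dx", "dy", "dz": the shift along the tool's x, y, z in m; "rx", "ry", "rz": the turn, a rotation vector about the tool's x, y, z in rad; "gripper": the finger opening in m, from 0 to 0.0854. In form: [{"dx": .., "dy": .., "dz": .., "rx": .., "ry": .., "rz": .., "gripper": ..}, ...]. A call has 1 to 8 rows; each row shifts and turns the commanded pose from where the row before left it, along the tool's axes as they then stand; what a row does not reach is not made up. A row lasts 1/8 s, in which the tool goes at most 62.5 mm and 10.7 degrees, less where a joint would pass 70% of its speed; a pose out of reach is approached as far as the arm can. A call with a gripper value outside its range is refused whole. The fingers move at their own pace and stop on an object; FORCE is the grip in N (left out, the last holds). Time passes only in rows, so rows that do not move let the fingers close. It gives the time, the measured TCP pose, the force, the opening and the grip force at its end, in the units of the state.
- get_obs(): the state, without advancing time (a new reading comes with each control period).
- read_camera(name): name is "scene" or "top"; returns the picture (400x640x3 uint8, red, green, blue); there is no depth.
- calibration(name): a dict with "intrinsics" (3x3 intrinsics, pixels), "eye" and "rotation" of the camera in the world. Camera axes: x right, y down, z forward; pixel columns grow to the right and rows downward; lengths in m; the calibration is good to about 2 mm. A picture is of the moment at which its call begins. calibration takes no time and is no camera call.
- hand_in(): hands the job in; it is judged then, once.
The state is a dict: "clock": time; "joints": joint angles; "joint_velocities": joint speeds; "tau": joint torques, N m; "ee_pos": TCP position; "orientation": TCP orientation; "force": force on the tool from outside, world axes, zero at the start; "ft_torque": the same for the moment, N m; "gripper_width": finger opening in m; "finger_force": force on a finger pad.
Only numpy, scipy, OpenCV 4.12 (cv2) and the standard library are available. Lean on these libraries where they do the work, as an engineer would, in place of code of your own. Each camera call takes 0.05 s, during which the arm holds its last target. There are 200 camera calls.

### The job

Get the LED matrix display ready for its circuit board: with the fingertips, gently push it by its sides square against the jig's rail where it lies, then slide it along, keeping it against the rail, into the blue stop's pocket until it sits squarely in the corner, touching rail and stop. Only push it, never pick it up, keep off its pins, leave the other things where they are, and finish with the robot clear of it.

Things in the scene. Friction and masses are not known exactly. Their poses are not given: they have to be found in the camera images.
- jig: Soldering jig fixed to the bench: black plate 160 (x) x 340 (y) x 10 mm, aluminium rail along its far edge. Origin: centre of the plate's underside, on the bench; plate top at z = 10 mm. z is up, x points square to the rail and towards it, y along the rail towards the blue stop. Place and yaw (up to 0.3 rad) vary.
- rail_face (a point): Middle of the rail's straight front face, at plate-top level (jig x = 50, y = 0, z = 10 mm); axes as the jig's. The rail is 330 mm long, 16 mm thick, rises 14 mm above the plate and has black ticks 10 mm apart on top.
- stop: Blue end stop clamped over the rail, rigid; its place along the rail varies. Origin: inner corner of its pocket, where rail face, stop's end face and plate top meet; axes parallel to the jig's. The end face (y = 0 here) looks to -y, is 16 mm high and reaches from the rail out to x = -56 mm. Black thumbscrew up to 37 mm above the plate. A seated display has its centre at x = -19, y = -19 mm here.
- lip (a point): Inner edge of the stop's lip at its open end, plate-top level (stop x = -42, y = -18 mm). The lip is 12 mm high, 10 mm thick, parallel to the rail, from the end face to here; then a flared lead-in goes on to about stop x = -57, y = -28 mm. So the pocket is 42 mm wide between rail and lip, open at the top and towards -y.
- matrix: Square LED matrix display loose, face down on the jig's plate: 38 x 38 x 8 mm, about 20 g, slides easily on the jig, black sides, white back with brass pins standing up. Origin: centre of its underside; z up, x and y along its sides. It starts away from the rail and well short of the stop, turned up to 0.45 rad from the jig's axes (x roughly towards the rail).
- pins: The display's delicate pins, part of it: two rows of 8 along y at x = -14.5 and +14.5 mm of the display, from 8 to 14 mm above its underside. Origin and axes: the same as the display's.
- meter: Bystander: small black panel meter 29 x 48 x 21 mm with a green window, on the plate near the stop. Origin: centre of its underside.
- pliers: Bystander: pliers with red and blue handles, about 155 x 55 x 13 mm, lying on the bench in front of the jig. Origin: near the pivot, on the bench.
- partsbox: Bystander: open clear plastic parts box 72 x 112 x 24 mm on the bench beyond the stop's end of the jig. Origin: centre of its underside.
- solder: Bystander: reel of solder, 52 mm across and 40 mm tall, standing on the bench off the other end of the jig. Origin: centre of its underside.
There are look-alikes about, which are no part of the job. What is meant by the matrix is not orange, and is the smaller of those in its own colour.

How it is judged:
On the way:
1. the display lies square against the rail (gap under 2 mm, turned under 0.06 rad) while still at least 50 mm short of the stop (x of matrix in the frame of stop between -0.021 and -0.017 m and (angle between the x axis of matrix and the x axis of jig, either way round below 0.06 rad or angle between the y axis of matrix and the x axis of jig, either way round below 0.06 rad) and y of matrix in the frame of stop below -0.069 m), for 0.1 s.
At the end, for the whole second after the job is handed in: The display lies flat and still on the plate in the pocket's corner: within 2 mm of touching the rail and within 2 mm of touching the stop's end face, its sides within 0.06 rad of the rail's line (x of matrix in the frame of stop between -0.021 and -0.017 m and (angle between the x axis of matrix and the x axis of jig, either way round below 0.06 rad or angle between the y axis of matrix and the x axis of jig, either way round below 0.06 rad) and y of matrix in the frame of stop between -0.021 and -0.017 m and z of matrix in the frame of jig below 0.012 m and angle between matrix's own z axis and vertical below 0.06 rad and linear speed of matrix below 0.01 m/s).
It fails at once if the display is lifted or tipped (over 4 mm off the plate or tilted over 0.2 rad) (z of matrix in the frame of jig above 0.014 m or angle between matrix's own z axis and vertical above 0.2 rad).
It fails at once if the display is over 7 mm away from the rail on the last 45 mm of its way to the stop (y of matrix in the frame of stop above -0.064 m and x of matrix in the frame of stop below -0.026 m).
It fails at once if the robot presses on the pins (contact force between any of the fingers, the arm and pins above 0.5 N).
It fails at once if the display is pushed hard (over 30 N) (contact force between any of the fingers, the arm and matrix above 30 N).
It fails at once if a bystander is moved by over 10 mm (distance of any of meter, pliers, partsbox, solder from where it was at the start of the episode above 0.01 m).
It also fails if it takes over 54 s, if anything falls off the work surface, if the arm or the gripper's body presses on something with over 40 N, if the wrist force passes 120 N, or if a joint passes its speed limit or range.

## Working session

There is one attempt and no reset: what is moved stays moved. The work goes in short steps, Python scripts to look and compute and a shell command to move; the robot and the scene stay as the last step left them, time stands still between calls to the robot, and variables do not carry over. Pictures are saved under pics/ and viewed, at most 10 in all, crops included, and the job is handed in when it is done.

```bash
mkdir -p pics
python3 - <<'E'
from rig import *
import cv2
for n in("scene","top"):
    im=read_camera(n); cv2.imwrite(f"pics/{n}0.png",im[:,:,::-1]); c=calibration(n); print(n,c)
o=get_obs(); print(o)
E
```

```text
scene {'intrinsics': array([[485.75382804,   0.        , 313.45601571],
       [  0.        , 485.75382804, 206.67714182],
       [  0.        ,   0.        ,   1.        ]]), 'eye': array([0.93663093, 0.72196585, 0.62315186]), 'rotation': array([-0.71398824, -2.51862306,  1.25975041])}
top {'intrinsics': array([[395.52598645,   0.        , 326.28186145],
       [  0.        , 395.52598645, 199.06433879],
       [  0.        ,   0.        ,   1.        ]]), 'eye': array([0.34437048, 0.02874236, 0.86458596]), 'rotation': array([-2.11072077,  2.10712031, -0.1840712 ])}
{'clock': 0.1, 'joints': array([-1.38851204,  0.41788817, -0.01028833,  1.61409701,  0.00467263,
        1.11071005, -0.05299509]), 'joint_velocities': array([ 0.00107094, -0.0020781 ,  0.00045706,  0.00167125, -0.00055858,
        0.00025022,  0.00238975]), 'tau': array([ 4.57849783e-04, -8.65826869e+01,  6.79923724e-01, -4.35644031e+01,
        1.91844878e-02,  4.82196658e-03,  5.91063326e-05]), 'ee_pos': array([0.13864228, 0.6091137 , 0.23074632]), 'orientation': array([-3.50800271e-01, -3.12189039e+00,  1.69216498e-03]), 'force': array([-0.68004925, -0.78484264,  0.73184298]), 'ft_torque': array([-0.03187952, -0.02519778, -0.03772904]), 'finger_force': 0.0, 'gripper_width': 0.08494020274644458}
```

View pics/top0.png

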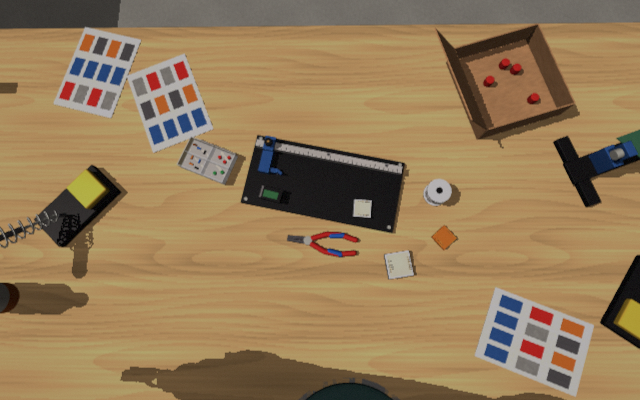

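View pics/scene0.png

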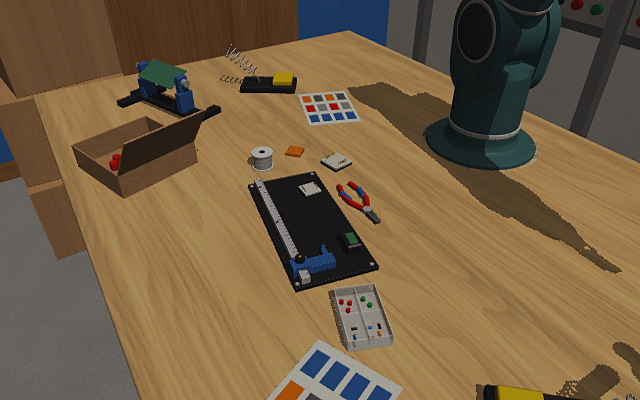

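Candidates for the display in the top view are white on the plate (362,208), white on the bench (399,264) and orange (444,237). The one on the plate is the smaller white and lies on the jig. I'll confirm this in an enlarged crop.

```bash
cat > h.py <<'E'
import numpy as np, cv2
from scipy.spatial.transform import Rotation as R
from rig import *
def cam(n):
    c=calibration(n); K=np.array(c["intrinsics"]); M=np.array(c["rotation"]); 
    M=R.from_rotvec(M).as_matrix() if M.size==3 else M
    return K,M,np.array(c["eye"])
def ray(n,px,z):
    K,M,e=cam(n); px=np.atleast_2d(px).astype(float)
    d=(M@np.linalg.inv(K)@np.c_[px,np.ones(len(px))].T).T
    return e+d*((z-e[2])/d[:,2])[:,None]
def proj(n,P):
    K,M,e=cam(n); q=(K@(M.T@(np.atleast_2d(P)-e).T)).T; return q[:,:2]/q[:,2:]
E
python3 - <<'E'
import cv2
t=cv2.imread("pics/top0.png"); s=cv2.imread("pics/scene0.png")
cv2.imwrite("pics/topc.png",cv2.resize(t[125:280,235:425],None,fx=4,fy=3.85 and 4,interpolation=cv2.INTER_CUBIC)[:600])
cv2.imwrite("pics/scenec.png",cv2.resize(s[140:300,235:395],None,fx=3.75,fy=3.75,interpolation=cv2.INTER_CUBIC))
E
```

```text
(no output)
```

View pics/topc.png

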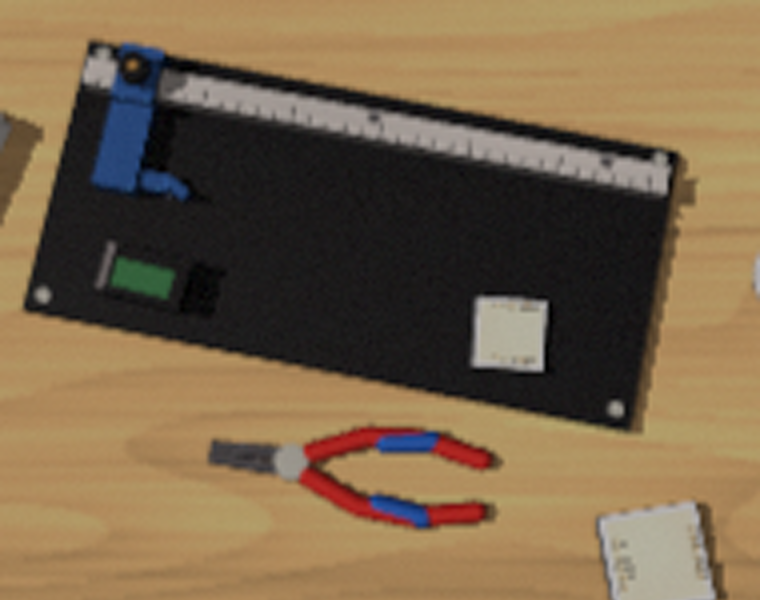

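View pics/scenec.png

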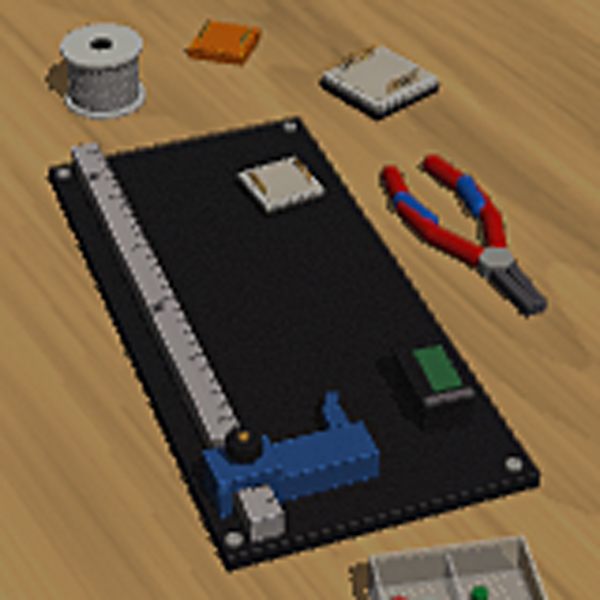

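The display is the white square on the plate, at (362,208) in the top view. It is about 18 px wide against about 25 px for the white one on the bench, so it is the smaller. Next I fit the jig, display and stop from corners in both views.

```bash
cat > fit.py <<'E'
from h import *
from scipy.optimize import least_squares
T=lambda p:np.array(p)/4+[235,125]-.375
S=lambda p:np.array(p)/3.75+[235,140]-.367
pc=np.array([[80,170,10],[80,-170,10],[-80,-170,10],[-80,170,10]])/1e3
t=T([[90,43],[680,152],[634,430],[26,308]]); s=S([[226,556],[50,172],[298,118],[538,472]])
def tf(q,P): 
    c,s_=np.cos(q[2]),np.sin(q[2]); return np.c_[q[0]+c*P[:,0]-s_*P[:,1],q[1]+s_*P[:,0]+c*P[:,1],P[:,2]]
def fit(P,obs):
    f=lambda q:np.concatenate([(proj(n,tf(q,P))-o).ravel() for n,o in obs])
    r=least_squares(f,[.45,0,-.0]); return r.x,np.abs(r.fun).reshape(-1,2).round(1).tolist()
for o in([("top",t)],[("scene",s)],[("top",t),("scene",s)]): q,res=fit(pc,o); print("jig",q.round(4),res)
tm=T([[476,297],[548,299],[544,371],[471,369]]); sm=S([[238,182],[298,156],[326,187],[270,212]])
# top order: TL(+x,+y) TR(+x,-y) BR BL ; scene: left=(+x,-y) top=(-x,-y) right=(-x,+y) bottom=(+x,+y)
m=np.array([[19,19,18],[19,-19,18],[-19,-19,18],[-19,19,18]])/1e3
for o in([("top",tm)],[("scene",sm[[3,0,1,2]])],[("top",tm),("scene",sm[[3,0,1,2]])]):
    a,res=fit(m,o); print("mat",a.round(4),res)
def injig(P): c,s_=np.cos(q[2]),np.sin(q[2]); d=P[:,:2]-q[:2]; return np.c_[c*d[:,0]+s_*d[:,1],-s_*d[:,0]+c*d[:,1]]*1e3
print("mat in jig",injig(a[None]).round(1),a[2]-q[2])
print("stop end face top",injig(ray("top",T([[152,105],[138,188]]),.026)).round(1).tolist(),injig(ray("scene",S([[235,447],[365,424]]),.026)).round(1).tolist())
print("rail front top",injig(ray("top",T([[668,193],[165,97]]),.024)).round(1).tolist())
print("lip end z22",injig(ray("top",T([[190,197]]),.022)).round(1),"meter",injig(ray("top",T([[110,290],[215,312],[222,265]]),.02)).round(1).tolist())
np.save("q.npy",q)
E
python3 fit.py
```

```text
jig [ 0.552   0.0544 -0.1955] [[0.3, 0.6], [0.3, 0.3], [0.1, 0.2], [0.4, 0.7]]
jig [ 0.5525  0.0563 -0.1999] [[0.3, 0.7], [0.8, 1.5], [0.1, 0.7], [0.8, 0.4]]
jig [ 0.5521  0.0551 -0.1978] [[0.1, 0.8], [0.0, 0.2], [0.6, 0.3], [0.8, 0.4], [0.2, 0.2], [1.0, 1.8], [0.2, 1.0], [0.7, 0.2]]
mat [ 0.4921 -0.0303 -0.052 ] [[0.0, 0.2], [0.5, 0.6], [0.1, 0.2], [0.5, 0.6]]
mat [ 0.4931 -0.0256 -0.013 ] [[0.3, 0.5], [0.1, 1.1], [1.0, 0.7], [0.5, 0.9]]
mat [ 0.492  -0.0289 -0.0365] [[0.7, 0.4], [1.2, 0.5], [0.6, 0.2], [0.1, 0.4], [0.4, 1.4], [0.1, 2.2], [1.0, 0.1], [0.1, 0.1]]
mat in jig [[-42.4 -94.3]] 0.16126169210149316
stop end face top [[44.3, 122.8], [-3.6, 119.6]] [[57.6, 118.5], [-6.6, 125.2]]
rail front top [[50.6, -165.7], [50.9, 117.2]]
lip end z22 [[-2.1 91.1]] meter [[-61.4, 122.9], [-62.0, 63.8], [-35.7, 65.8]]
```

```bash
cat > go.py <<'E'
import sys
from h import *
q=np.load("q.npy"); J=R.from_euler("z",q[2]).as_matrix(); o=get_obs()
A=R.from_rotvec(o["orientation"]).as_matrix(); p=o["ee_pos"]
print("t",round(o["clock"],2),"tcp in jig mm",((J.T@(p-np.r_[q[:2],0]))*1e3).round(1),"force jig",(J.T@o["force"]).round(1),"w",round(o["gripper_width"],4))
B=J@np.diag([-1.,1,-1])   # wanted tool axes: x=-jig x, y=jig y, z down
print("turn (tool)",R.from_matrix(A.T@B).as_rotvec().round(4))
if len(sys.argv)>3:
    g=np.array(list(map(float,sys.argv[1:4])))/1e3; d=np.r_[q[:2],0]+J@g-p
    print("delta now-axes mm",(A.T@d*1e3).round(1),"squared axes",(B.T@d*1e3).round(1))
E
python3 go.py -88 -90 60
```

```text
t 0.1 tcp in jig mm [-514.3  461.9  230.7] force jig [-0.5 -0.9  0.7] w 0.0849
turn (tool) [-0.0011  0.0001 -0.026 ]
delta now-axes mm [-440.5 -540.5  171.4] squared axes [-426.3 -551.9  170.7]
```

```bash
python3 -m pendant '[{"rz":-0.026,"gripper":0},{"dx":-32,"dy":0}]' >/dev/null 2>&1 & wait; python3 go.py -88 -90 60
```

```text
t 0.1 tcp in jig mm [-514.3  461.9  230.7] force jig [-0.5 -0.9  0.7] w 0.0849
turn (tool) [-0.0011  0.0001 -0.026 ]
delta now-axes mm [-440.5 -540.5  171.4] squared axes [-426.3 -551.9  170.7]
```

That row had millimetres where metres belong. The clock and pose are unchanged, so nothing moved. I'll send it in metres.

```bash
python3 -m pendant '[{"rz":-0.026,"gripper":0},{"dx":-0.03,"dy":-0.039},{"dx":-0.03,"dy":-0.039},{"dx":-0.03,"dy":-0.039},{"dx":-0.03,"dy":-0.039},{"dx":-0.03,"dy":-0.039},{"dx":-0.03,"dy":-0.039},{"dx":-0.03,"dy":-0.039}]'; python3 go.py -88 -90 60
```

```text
t 0.1 tcp in jig mm [-514.3  461.9  230.7] force jig [-0.5 -0.9  0.7] w 0.0849
turn (tool) [-0.0011  0.0001 -0.026 ]
delta now-axes mm [-440.5 -540.5  171.4] squared axes [-426.3 -551.9  170.7]$[0]: bad value
```

```bash
python3 -m pendant '[{"dx":0,"dy":0,"dz":0,"rx":0,"ry":0,"rz":-0.026,"gripper":0}]'; python3 -m pendant '[{"dx":-0.01,"dy":-0.01,"dz":0,"rx":0,"ry":0,"rz":0,"gripper":0.0}]' ; python3 go.py -88 -90 60
```

```text
clock: 0.22
ee_pos: [0.1387, 0.6092, 0.2309]
orientation: [0.308, 3.126, -0.001]
force: [0.4, 0.3, -0.8]
gripper_width: 0.0699
finger_force: 0.0
clock: 0.35
ee_pos: [0.1462, 0.5975, 0.2309]
orientation: [-0.307, -3.126, 0.001]
force: [0.5, -0.1, -0.7]
gripper_width: 0.0513
finger_force: 0.0
t 0.35 tcp in jig mm [-504.6  452.   230.9] force jig [ 0.5  0.  -0.7] w 0.0513
turn (tool) [-0.0005 -0.0003  0.002 ]
delta now-axes mm [-415.6 -542.7  171. ] squared axes [-416.6 -542.   170.9]
```

All keys are needed in each row. Next I travel to the start of the push.

```bash
python3 -m pendant '[{"dx":-0.03,"dy":-0.039,"dz":0,"rx":0,"ry":0,"rz":0.002,"gripper":0},{"dx":-0.03,"dy":-0.039,"dz":0,"rx":0,"ry":0,"rz":0,"gripper":0},{"dx":-0.03,"dy":-0.039,"dz":0,"rx":0,"ry":0,"rz":0,"gripper":0},{"dx":-0.03,"dy":-0.039,"dz":0,"rx":0,"ry":0,"rz":0,"gripper":0},{"dx":-0.03,"dy":-0.039,"dz":0,"rx":0,"ry":0,"rz":0,"gripper":0},{"dx":-0.03,"dy":-0.039,"dz":0,"rx":0,"ry":0,"rz":0,"gripper":0},{"dx":-0.03,"dy":-0.039,"dz":0,"rx":0,"ry":0,"rz":0,"gripper":0},{"dx":-0.03,"dy":-0.039,"dz":0,"rx":0,"ry":0,"rz":0,"gripper":0}]' | head -2
python3 -m pendant '[{"dx":-0.03,"dy":-0.039,"dz":0.02,"rx":0,"ry":0,"rz":0,"gripper":0},{"dx":-0.03,"dy":-0.039,"dz":0.02,"rx":0,"ry":0,"rz":0,"gripper":0},{"dx":-0.03,"dy":-0.039,"dz":0.02,"rx":0,"ry":0,"rz":0,"gripper":0},{"dx":-0.03,"dy":-0.039,"dz":0.02,"rx":0,"ry":0,"rz":0,"gripper":0},{"dx":-0.03,"dy":-0.039,"dz":0.02,"rx":0,"ry":0,"rz":0,"gripper":0}]' | head -2; python3 go.py -88 -90 30
```

```text
clock: 1.35
ee_pos: [0.3203, 0.2419, 0.2314]
clock: 1.98
ee_pos: [0.4283, 0.0213, 0.1309]
t 1.98 tcp in jig mm [-114.7  -57.5  130.9] force jig [ 1.7  1.3 -0.3] w 0.0002
turn (tool) [ 0.0006  0.0007 -0.0024]
delta now-axes mm [-26.7 -32.5 100.9] squared axes [-26.7 -32.5 100.9]
```

```bash
python3 -m pendant '[{"dx":-0.013,"dy":-0.016,"dz":0,"rx":0,"ry":0,"rz":-0.0024,"gripper":0},{"dx":-0.014,"dy":-0.0165,"dz":0.03,"rx":0,"ry":0,"rz":0,"gripper":0},{"dx":0,"dy":0,"dz":0.04,"rx":0,"ry":0,"rz":0,"gripper":0},{"dx":0,"dy":0,"dz":0.03,"rx":0,"ry":0,"rz":0,"gripper":0},{"dx":0,"dy":0,"dz":0.01,"rx":0,"ry":0,"rz":0,"gripper":0},{"dx":0,"dy":0,"dz":0.007,"rx":0,"ry":0,"rz":0,"gripper":0},{"dx":0,"dy":0,"dz":0,"rx":0,"ry":0,"rz":0,"gripper":0}]' | head -2; python3 go.py -88 -90 13
python3 - <<'E'
from h import *
s=read_camera("scene"); t=read_camera("top")
a=cv2.resize(s[140:300,235:395],(600,600),interpolation=cv2.INTER_CUBIC)
cv2.imwrite("pics/s1.png",a[:,:,::-1])
E
```

```text
clock: 2.85
ee_pos: [0.4485, -0.0139, 0.0148]
t 2.85 tcp in jig mm [-88.  -88.1  14.8] force jig [-1.7  0.3  0.1] w 0.0002
turn (tool) [0.0002 0.0007 0.0003]
delta now-axes mm [ 0.  -1.9  1.8] squared axes [ 0.  -1.9  1.8]
```

View pics/s1.png

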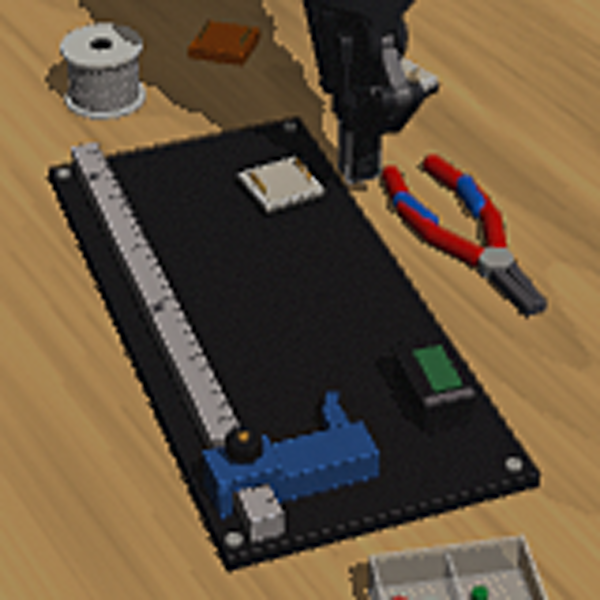

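The fingertips, at about (360,175) in the crop, stand behind the display at (285,185), clear of the pliers. Next I push gently towards the rail.

```bash
python3 -m pendant '[{"dx":0,"dy":0,"dz":0.0018,"rx":0,"ry":0,"rz":0,"gripper":0},{"dx":-0.006,"dy":0,"dz":0,"rx":0,"ry":0,"rz":0,"gripper":0},{"dx":-0.006,"dy":0,"dz":0,"rx":0,"ry":0,"rz":0,"gripper":0},{"dx":-0.006,"dy":0,"dz":0,"rx":0,"ry":0,"rz":0,"gripper":0},{"dx":-0.006,"dy":0,"dz":0,"rx":0,"ry":0,"rz":0,"gripper":0},{"dx":-0.006,"dy":0,"dz":0,"rx":0,"ry":0,"rz":0,"gripper":0},{"dx":-0.006,"dy":0,"dz":0,"rx":0,"ry":0,"rz":0,"gripper":0},{"dx":-0.006,"dy":0,"dz":0,"rx":0,"ry":0,"rz":0,"gripper":0}]' | head -2; python3 go.py
python3 -m pendant '[{"dx":-0.006,"dy":0,"dz":0,"rx":0,"ry":0,"rz":0,"gripper":0},{"dx":-0.006,"dy":0,"dz":0,"rx":0,"ry":0,"rz":0,"gripper":0},{"dx":-0.005,"dy":0,"dz":0,"rx":0,"ry":0,"rz":0,"gripper":0},{"dx":-0.005,"dy":0,"dz":0,"rx":0,"ry":0,"rz":0,"gripper":0},{"dx":-0.004,"dy":0,"dz":0,"rx":0,"ry":0,"rz":0,"gripper":0},{"dx":-0.004,"dy":0,"dz":0,"rx":0,"ry":0,"rz":0,"gripper":0},{"dx":-0.003,"dy":0,"dz":0,"rx":0,"ry":0,"rz":0,"gripper":0},{"dx":-0.003,"dy":0,"dz":0,"rx":0,"ry":0,"rz":0,"gripper":0}]' | head -2; python3 go.py 1 -88 13
python3 - <<'E'
from h import *
s=read_camera("scene"); t=read_camera("top")
a=np.hstack([cv2.resize(x,(400,400),interpolation=cv2.INTER_CUBIC) for x in (s[160:240,255:335],t[150:230,310:390])])
cv2.imwrite("pics/st2.png",a[:,:,::-1])
E
```

```text
clock: 3.95
ee_pos: [0.4899, -0.0222, 0.0125]
t 3.95 tcp in jig mm [-45.9 -88.   12.5] force jig [-0.2  0.5 -0.3] w -0.0002
turn (tool) [-0.0001 -0.      0.0003]
clock: 4.95
ee_pos: [0.5249, -0.0292, 0.0125]
t 4.95 tcp in jig mm [-10.1 -88.   12.5] force jig [-0.4  0.5 -0.1] w 0.0001
turn (tool) [-0.0001 -0.      0.0003]
delta now-axes mm [-11.1   0.   -0.5] squared axes [-11.1   0.   -0.5]
```

View pics/st2.png

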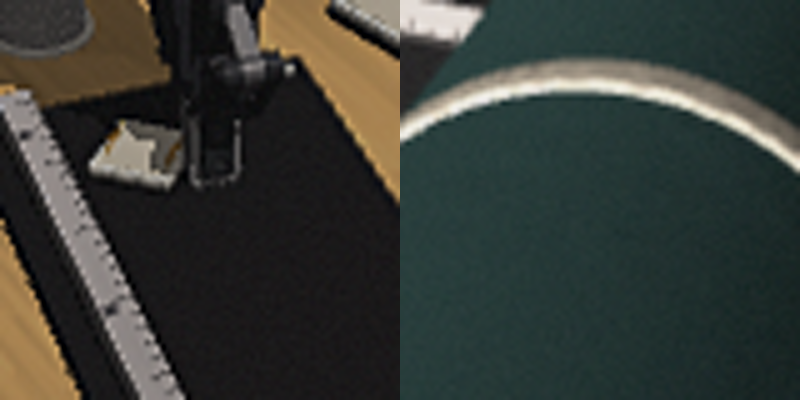

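```bash
cat > m.py <<'E'
from h import *
q=np.load("q.npy")
def injig(P): c,s_=np.cos(q[2]),np.sin(q[2]); d=np.atleast_2d(P)[:,:2]-q[:2]; return np.c_[c*d[:,0]+s_*d[:,1],-s_*d[:,0]+c*d[:,1]]*1e3
E
python3 - <<'E'
from m import *
p=np.array([[88,168],[115,120],[185,130],[171,186]])/5+[255,160]-.4
c=injig(ray("scene",p,.018)); print(c.round(1).tolist(), c.mean(0), [np.linalg.norm(c[i]-c[i-1]).round(1) for i in range(4)])
print(proj("scene",[0,0,0]), injig(ray("scene",np.array([[190,186],[240,180]])/5+[255,160]-.4,.0125)))
E
```

```text
[[40.0, -103.7], [18.5, -134.8], [-8.0, -116.4], [10.6, -78.4]] [  15.2900394 -108.3256148] [np.float64(38.8), np.float64(37.8), np.float64(32.3), np.float64(42.3)]
[[478.5832842  141.35186751]] [[  0.83244111 -82.88432666]
 [-20.73183585 -79.46821628]]
```

The display turned clockwise on the narrow tips to about -0.6 rad. I'll back off, open the fingers a little for a two-point push, and measure numerically with a rectified view.

```bash
cat >> m.py <<'E'
def meas(x0=-79,x1=48.5,y0=-150,y1=118,z=.018,sc=3,save=None):
    """white back of the display in a plan view of the jig (rows: jig x, cols: jig y)"""
    J=R.from_euler("z",q[2]).as_matrix()
    g=np.array([[x0,y0],[x1,y0],[x1,y1],[x0,y1]])
    P=np.array([np.r_[q[:2],z]+J@np.r_[a/1e3,0] for a in g])
    im=read_camera("scene"); d=((g-[x0,y0])*sc)[:,::-1].astype(np.float32)
    H=cv2.getPerspectiveTransform(proj("scene",P).astype(np.float32),d)
    w=cv2.warpPerspective(im,H,(int((y1-y0)*sc),int((x1-x0)*sc)),flags=cv2.INTER_CUBIC)
    if save: cv2.imwrite(save,w[:,:,::-1])
    m=((w.min(2)>95)).astype(np.uint8); m=cv2.morphologyEx(m,cv2.MORPH_CLOSE,np.ones((25,25)))
    cs,_=cv2.findContours(m,cv2.RETR_EXTERNAL,cv2.CHAIN_APPROX_NONE)
    for c in sorted(cs,key=cv2.contourArea)[::-1][:3]:
        if cv2.contourArea(c)<900: continue
        b=cv2.boxPoints(cv2.minAreaRect(cv2.convexHull(c)))[:,::-1]/sc+[x0,y0]; e=b[1]-b[0]
        print("centre",b.mean(0).round(1),"sides",np.linalg.norm(e).round(1),np.linalg.norm(b[2]-b[1]).round(1),"ang",((np.arctan2(e[1],e[0])+np.pi/4)%(np.pi/2)-np.pi/4).round(3),"corners",b.round(1).tolist())
E
python3 -m pendant '[{"dx":0.008,"dy":0,"dz":0,"rx":0,"ry":0,"rz":0,"gripper":0},{"dx":0.012,"dy":0,"dz":0,"rx":0,"ry":0,"rz":0,"gripper":0.02},{"dx":0,"dy":-0.014,"dz":0.001,"rx":0,"ry":0,"rz":0,"gripper":0.02},{"dx":0,"dy":0,"dz":0,"rx":0,"ry":0,"rz":0,"gripper":0.02}]' |head -2; python3 go.py; python3 -c "
from m import *
meas(save='pics/w1.png')"
```

```text
clock: 5.55
ee_pos: [0.5021, -0.0403, 0.0117]
t 5.55 tcp in jig mm [ -30.3 -103.4   11.7] force jig [ 0.3  0.6 -0.2] w 0.0196
turn (tool) [-0.0005  0.0003 -0.0014]
centre [  13.8 -106.9] sides 39.4 41.6 ang -0.707 corners [[15.3, -135.6], [-14.7, -109.9], [12.4, -78.3], [42.3, -103.9]]
```

View pics/w1.png

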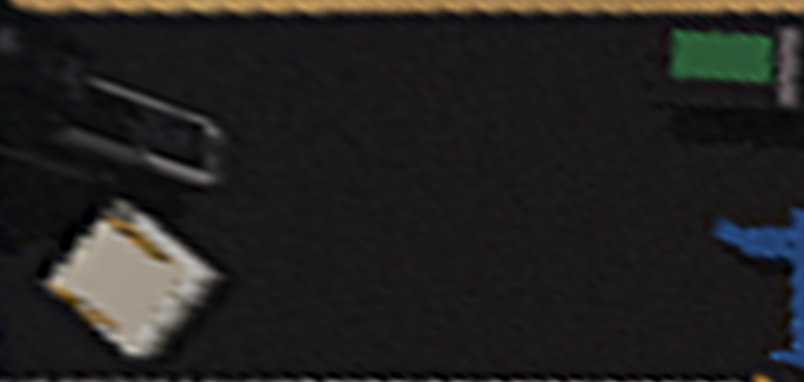

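The plan view shows the display at about 45° (centre jig (14,-107), rear corner near pixel (120,200)). I'll turn it counter-clockwise by pushing +x near its -y corner with closed fingers.

```bash
python3 -m pendant '[{"dx":0,"dy":-0.012,"dz":-0.001,"rx":0,"ry":0,"rz":-0.0014,"gripper":0},{"dx":0,"dy":-0.012,"dz":0,"rx":0,"ry":0,"rz":0,"gripper":0},{"dx":0,"dy":-0.01,"dz":0,"rx":0,"ry":0,"rz":0,"gripper":0},{"dx":-0.01,"dy":0,"dz":0,"rx":0,"ry":0,"rz":0,"gripper":0},{"dx":-0.01,"dy":0,"dz":0,"rx":0,"ry":0,"rz":0,"gripper":0},{"dx":-0.006,"dy":0,"dz":0,"rx":0,"ry":0,"rz":0,"gripper":0},{"dx":-0.004,"dy":0,"dz":0,"rx":0,"ry":0,"rz":0,"gripper":0},{"dx":-0.004,"dy":0,"dz":0,"rx":0,"ry":0,"rz":0,"gripper":0}]' |head -2; python3 go.py; python3 -c "
from m import *
meas()"
python3 -m pendant '[{"dx":-0.004,"dy":0,"dz":0,"rx":0,"ry":0,"rz":0,"gripper":0},{"dx":-0.003,"dy":0,"dz":0,"rx":0,"ry":0,"rz":0,"gripper":0}]' |head -2; python3 go.py; python3 -c "
from m import *
meas()"
```

```text
clock: 6.6
ee_pos: [0.5293, -0.0788, 0.0125]
t 6.6 tcp in jig mm [   4.  -135.8   12.5] force jig [ 0.7 -0.5 -0.1] w 0.0
turn (tool) [-0.0001 -0.0001  0.002 ]
centre [  13.6 -110.4] sides 39.3 52.8 ang -0.529 corners [[17.3, -143.1], [-16.7, -123.3], [10.0, -77.7], [43.9, -97.5]]
clock: 6.9
ee_pos: [0.5363, -0.0803, 0.0126]
t 6.9 tcp in jig mm [  11.1 -135.9   12.6] force jig [-0.3  0.8 -0.3] w 0.0003
turn (tool) [-0.      0.0001  0.0017]
centre [  16.4 -108. ] sides 38.9 50.5 ang -0.39 corners [[24.8, -138.8], [-11.2, -124.0], [8.0, -77.3], [43.9, -92.1]]
```

```bash
python3 -m pendant '[{"dx":-0.004,"dy":0,"dz":0,"rx":0,"ry":0,"rz":0,"gripper":0},{"dx":-0.003,"dy":0,"dz":0,"rx":0,"ry":0,"rz":0,"gripper":0},{"dx":0,"dy":0,"dz":0,"rx":0,"ry":0,"rz":0,"gripper":0},{"dx":0.02,"dy":-0.005,"dz":0,"rx":0,"ry":0,"rz":0,"gripper":0},{"dx":0.025,"dy":0,"dz":0,"rx":0,"ry":0,"rz":0,"gripper":0.02},{"dx":0.006,"dy":0.01,"dz":0,"rx":0,"ry":0,"rz":0,"gripper":0.02},{"dx":0,"dy":0.01,"dz":0,"rx":0,"ry":0,"rz":0,"gripper":0.02}]' |head -2; python3 go.py; python3 -c "
from m import *
meas(save='pics/w2.png')"
```

```text
clock: 7.82
ee_pos: [0.4962, -0.0562, 0.0127]
t 7.83 tcp in jig mm [ -32.9 -120.1   12.7] force jig [ 1.   0.3 -0.9] w 0.0202
turn (tool) [0.0003 0.0004 0.002 ]
centre [  18.8 -103.7] sides 38.4 42.7 ang -0.312 corners [[30.5, -129.9], [-6.0, -118.2], [7.1, -77.5], [43.6, -89.3]]
```

```bash
python3 -m pendant '[{"dx":0,"dy":0.015,"dz":0.0005,"rx":0,"ry":0,"rz":0.002,"gripper":0.02},{"dx":-0.01,"dy":0,"dz":0,"rx":0,"ry":0,"rz":0,"gripper":0.02},{"dx":-0.005,"dy":0,"dz":0,"rx":0,"ry":0,"rz":0,"gripper":0.02},{"dx":-0.004,"dy":0,"dz":0,"rx":0,"ry":0,"rz":0,"gripper":0.02},{"dx":-0.004,"dy":0,"dz":0,"rx":0,"ry":0,"rz":0,"gripper":0.02},{"dx":-0.004,"dy":0,"dz":0,"rx":0,"ry":0,"rz":0,"gripper":0.02},{"dx":-0.003,"dy":0,"dz":0,"rx":0,"ry":0,"rz":0,"gripper":0.02}]' |head -2; python3 go.py; python3 -c "
from m import *
meas()"
python3 -m pendant '[{"dx":-0.002,"dy":0,"dz":0,"rx":0,"ry":0,"rz":0,"gripper":0.02}]' |head -2; python3 go.py; python3 -c "
from m import *
meas()"
```

```text
clock: 8.75
ee_pos: [0.5283, -0.0483, 0.012]
t 8.75 tcp in jig mm [  -3.  -106.1   12. ] force jig [-0.6  1.2 -0.2] w 0.0203
turn (tool) [-0.0001  0.     -0.0004]
centre [ 26.  -99.4] sides 47.5 42.9 ang -0.08 corners [[48.0, -122.7], [0.6, -118.9], [4.1, -76.2], [51.4, -79.9]]
clock: 8.93
ee_pos: [0.5301, -0.0486, 0.012]
t 8.93 tcp in jig mm [  -1.3 -106.    12. ] force jig [-0.6  0.3  0.6] w 0.0201
turn (tool) [-0.0001 -0.0001 -0.0002]
centre [ 25.8 -98.5] sides 44.3 43.0 ang 0.0 corners [[48.0, -120.0], [3.7, -120.0], [3.7, -77.0], [48.0, -77.0]]
```

```bash
python3 -m pendant '[{"dx":-0.001,"dy":0,"dz":0,"rx":0,"ry":0,"rz":0,"gripper":0.02},{"dx":-0.0005,"dy":0,"dz":0,"rx":0,"ry":0,"rz":0,"gripper":0.02}]' |head -2; python3 go.py
python3 -m pendant '[{"dx":-0.0007,"dy":0,"dz":0,"rx":0,"ry":0,"rz":0,"gripper":0.02},{"dx":0,"dy":0,"dz":0,"rx":0,"ry":0,"rz":0,"gripper":0.02}]' |head -2; python3 go.py
python3 -c "
from m import *
meas(save='pics/w3.png',x1=58,y1=-40)"
```

```text
clock: 9.22
ee_pos: [0.5316, -0.0489, 0.012]
t 9.22 tcp in jig mm [   0.3 -106.    12. ] force jig [-0.9 -0.4  0. ] w 0.0202
turn (tool) [-0.0001  0.     -0.0003]
clock: 9.48
ee_pos: [0.5323, -0.049, 0.012]
t 9.47 tcp in jig mm [   1. -106.   12.] force jig [ 0.  -0.5 -0. ] w 0.0202
turn (tool) [-0.0001  0.0001 -0.0002]
centre [ 31.  -95.2] sides 109.7 53.3 ang 0.0 corners [[4.3, -150.0], [4.3, -40.3], [57.7, -40.3], [57.7, -150.0]]
```

View pics/w3.png

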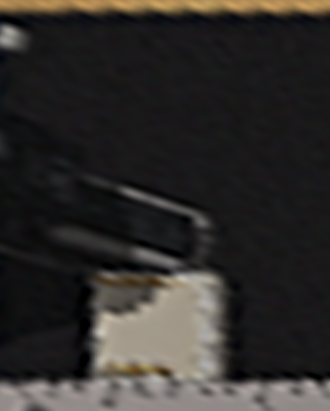

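The display is now square and at the rail (centre about (155,320) in the plan crop), but no force shows yet. I'll continue in half-millimetre steps until contact registers.

```bash
python3 -m pendant '[{"dx":-0.0007,"dy":0,"dz":0,"rx":0,"ry":0,"rz":0,"gripper":0.02},{"dx":0,"dy":0,"dz":0,"rx":0,"ry":0,"rz":0,"gripper":0.02}]' |tail -3|head -1; python3 go.py|head -1
python3 -m pendant '[{"dx":-0.0007,"dy":0,"dz":0,"rx":0,"ry":0,"rz":0,"gripper":0.02},{"dx":0,"dy":0,"dz":0,"rx":0,"ry":0,"rz":0,"gripper":0.02}]' >/dev/null; python3 go.py|head -1
```

```text
force: [-4.5, 1.6, 1.6]
t 9.78 tcp in jig mm [   1.2 -106.    11.9] force jig [-4.7  0.7  1.6] w 0.0203
t 10.03 tcp in jig mm [   1.3 -106.    11.8] force jig [-7.9 -0.   3.3] w 0.0198
```

The contact force rose at tcp x = 1.2 mm, exactly where flush contact is expected, so the display is against the rail. Next I go round to its -y side with closed fingers.

```bash
python3 -m pendant '[{"dx":0.005,"dy":0,"dz":0,"rx":0,"ry":0,"rz":0,"gripper":0.02},{"dx":0.025,"dy":0,"dz":-0.0005,"rx":0,"ry":0,"rz":0,"gripper":0},{"dx":0,"dy":-0.022,"dz":0,"rx":0,"ry":0,"rz":0,"gripper":0},{"dx":0,"dy":-0.022,"dz":0,"rx":0,"ry":0,"rz":0,"gripper":0},{"dx":-0.02,"dy":0,"dz":0,"rx":0,"ry":0,"rz":0,"gripper":0},{"dx":-0.02,"dy":0,"dz":0,"rx":0,"ry":0,"rz":0,"gripper":0},{"dx":-0.02,"dy":0,"dz":0,"rx":0,"ry":0,"rz":0,"gripper":0},{"dx":0,"dy":0,"dz":0,"rx":0,"ry":0,"rz":0,"gripper":0}]' |head -1; python3 go.py 31 -150 13;  python3 -c "
from m import *
meas(x1=46)"
```

```text
clock: 11.02
t 11.03 tcp in jig mm [  33.5 -150.1   12.6] force jig [-0.4 -0.6 -0.6] w 0.0001
turn (tool) [-0.0004  0.0016 -0.0002]
delta now-axes mm [ 2.5  0.1 -0.4] squared axes [ 2.5  0.1 -0.4]
centre [ 28.5 -98. ] sides 42.7 34.3 ang 0.0 corners [[11.3, -119.3], [11.3, -76.7], [45.7, -76.7], [45.7, -119.3]]
```

```bash
python3 -m pendant '[{"dx":0.0025,"dy":0.01,"dz":0,"rx":0,"ry":0,"rz":0,"gripper":0},{"dx":0,"dy":0.008,"dz":0,"rx":0,"ry":0,"rz":0,"gripper":0},{"dx":0,"dy":0.005,"dz":0,"rx":0,"ry":0,"rz":0,"gripper":0},{"dx":0,"dy":0.005,"dz":0,"rx":0,"ry":0,"rz":0,"gripper":0},{"dx":0,"dy":0.007,"dz":0,"rx":0,"ry":0,"rz":0,"gripper":0},{"dx":-0.0001,"dy":0.007,"dz":0,"rx":0,"ry":0,"rz":0,"gripper":0},{"dx":-0.0001,"dy":0.007,"dz":0,"rx":0,"ry":0,"rz":0,"gripper":0},{"dx":-0.0001,"dy":0.007,"dz":0,"rx":0,"ry":0,"rz":0,"gripper":0}]' |head -1; python3 go.py;  python3 -c "
from m import *
meas(x1=46)"
python3 -m pendant '[{"dx":-0.0001,"dy":0.007,"dz":0,"rx":0,"ry":0,"rz":0,"gripper":0},{"dx":-0.0001,"dy":0.007,"dz":0,"rx":0,"ry":0,"rz":0,"gripper":0},{"dx":-0.0001,"dy":0.007,"dz":0,"rx":0,"ry":0,"rz":0,"gripper":0},{"dx":-0.0001,"dy":0.007,"dz":0,"rx":0,"ry":0,"rz":0,"gripper":0}]' |head -1; python3 go.py;  python3 -c "
from m import *
meas(x1=46)"
```

```text
clock: 12.08
t 12.07 tcp in jig mm [ 30.2 -93.6  12.5] force jig [ 0.5 -0.2 -0. ] w -0.0004
turn (tool) [-0.0001  0.     -0.0002]
centre [ 28.7 -70.2] sides 51.0 34.0 ang 0.0 corners [[11.7, -95.7], [11.7, -44.7], [45.7, -44.7], [45.7, -95.7]]
clock: 12.62
t 12.62 tcp in jig mm [ 30.6 -65.5  12.5] force jig [ 0.5 -0.2 -0.2] w -0.0001
turn (tool) [-0.0001  0.     -0.0001]
centre [ 28.7 -42.3] sides 52.0 34.0 ang 0.0 corners [[11.7, -68.3], [11.7, -16.3], [45.7, -16.3], [45.7, -68.3]]
centre [  -6.8 -137.7] sides 10.1 26.2 ang -0.146 corners [[-3.7, -151.4], [-13.7, -149.9], [-9.9, -124.0], [0.1, -125.5]]
```

```bash
python3 -m pendant '[{"dx":-0.0001,"dy":0.007,"dz":0,"rx":0,"ry":0,"rz":0,"gripper":0},{"dx":-0.0001,"dy":0.007,"dz":0,"rx":0,"ry":0,"rz":0,"gripper":0},{"dx":-0.0001,"dy":0.007,"dz":0,"rx":0,"ry":0,"rz":0,"gripper":0},{"dx":-0.0001,"dy":0.007,"dz":0,"rx":0,"ry":0,"rz":0,"gripper":0},{"dx":-0.0001,"dy":0.007,"dz":0,"rx":0,"ry":0,"rz":0,"gripper":0},{"dx":-0.0001,"dy":0.007,"dz":0,"rx":0,"ry":0,"rz":0,"gripper":0},{"dx":-0.0001,"dy":0.007,"dz":0,"rx":0,"ry":0,"rz":0,"gripper":0},{"dx":-0.0001,"dy":0.006,"dz":0,"rx":0,"ry":0,"rz":0,"gripper":0}]' |head -1; python3 go.py;  python3 -c "
from m import *
meas(x1=46,y1=85,save='pics/w4.png')"
```

```text
clock: 13.68
t 13.68 tcp in jig mm [ 31.4 -10.5  12.5] force jig [-0.2 -0.1 -0.3] w -0.0003
turn (tool) [-0.      0.     -0.0001]
centre [28.7 13.2] sides 49.7 34.0 ang 0.0 corners [[11.7, -11.7], [11.7, 38.0], [45.7, 38.0], [45.7, -11.7]]
centre [ -5.5 -94.6] sides 17.7 66.6 ang -0.185 corners [[-3.0, -128.9], [-20.4, -125.7], [-8.1, -60.2], [9.3, -63.5]]
```

View pics/w4.png

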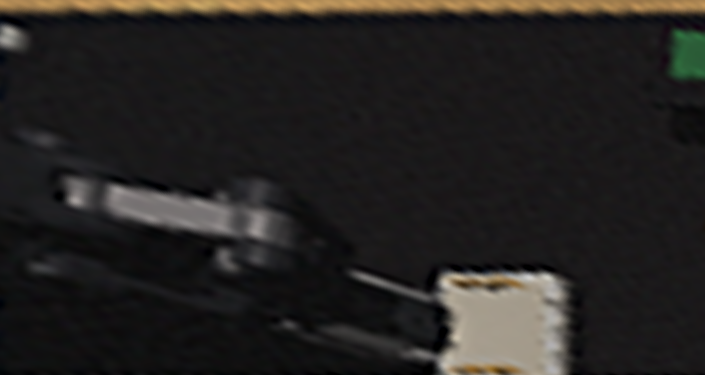

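The display is square against the rail at (500,320), with the finger flush behind it. I keep sliding, more slowly near the stop.

```bash
python3 -m pendant '[{"dx":-0.0001,"dy":0.007,"dz":0,"rx":0,"ry":0,"rz":0,"gripper":0},{"dx":-0.0001,"dy":0.007,"dz":0,"rx":0,"ry":0,"rz":0,"gripper":0},{"dx":-0.0001,"dy":0.007,"dz":0,"rx":0,"ry":0,"rz":0,"gripper":0},{"dx":-0.0001,"dy":0.007,"dz":0,"rx":0,"ry":0,"rz":0,"gripper":0},{"dx":-0.0001,"dy":0.007,"dz":0,"rx":0,"ry":0,"rz":0,"gripper":0},{"dx":-0.0001,"dy":0.006,"dz":0,"rx":0,"ry":0,"rz":0,"gripper":0},{"dx":-0.0001,"dy":0.005,"dz":0,"rx":0,"ry":0,"rz":0,"gripper":0},{"dx":-0.0001,"dy":0.004,"dz":0,"rx":0,"ry":0,"rz":0,"gripper":0}]' |head -1; python3 go.py;  python3 -c "
from m import *
meas(x1=46,y1=100)"
python3 -m pendant '[{"dx":-0.0001,"dy":0.004,"dz":0,"rx":0,"ry":0,"rz":0,"gripper":0},{"dx":-0.0001,"dy":0.003,"dz":0,"rx":0,"ry":0,"rz":0,"gripper":0},{"dx":-0.0001,"dy":0.003,"dz":0,"rx":0,"ry":0,"rz":0,"gripper":0},{"dx":-0.0001,"dy":0.003,"dz":0,"rx":0,"ry":0,"rz":0,"gripper":0},{"dx":-0.0001,"dy":0.003,"dz":0,"rx":0,"ry":0,"rz":0,"gripper":0},{"dx":-0.0001,"dy":0.002,"dz":0,"rx":0,"ry":0,"rz":0,"gripper":0},{"dx":0,"dy":0.002,"dz":0,"rx":0,"ry":0,"rz":0,"gripper":0},{"dx":0,"dy":0.002,"dz":0,"rx":0,"ry":0,"rz":0,"gripper":0}]' |head -1; python3 go.py;  python3 -c "
from m import *
meas(x1=46,y1=130)"
```

```text
clock: 14.72
t 14.72 tcp in jig mm [32.2 39.2 12.5] force jig [1.  0.7 0.1] w 0.0
turn (tool) [-0.0001  0.     -0.0002]
centre [28.7 59.7] sides 55.3 34.0 ang 0.0 corners [[11.7, 32.0], [11.7, 87.3], [45.7, 87.3], [45.7, 32.0]]
centre [ -9.1 -35.4] sides 12.9 65.3 ang -0.134 corners [[-7.1, -68.7], [-19.9, -66.9], [-11.2, -2.2], [1.6, -3.9]]
clock: 15.78
t 15.78 tcp in jig mm [32.8 61.1 12.5] force jig [ 0.3  0.7 -0.2] w -0.0001
turn (tool) [-0.0001  0.0001 -0.0003]
centre [28.7 84.2] sides 34.0 49.0 ang 0.0 corners [[45.7, 59.7], [11.7, 59.7], [11.7, 108.7], [45.7, 108.7]]
centre [-8.1 -8.9] sides 22.2 63.0 ang -0.412 corners [[-10.6, -42.2], [-30.9, -33.3], [-5.7, 24.4], [14.7, 15.5]]
```

Still square at the rail, about 12 mm from the stop. I creep in until the force rises.

```bash
python3 -m pendant '[{"dx":0,"dy":0.002,"dz":0,"rx":0,"ry":0,"rz":0,"gripper":0},{"dx":0,"dy":0.002,"dz":0,"rx":0,"ry":0,"rz":0,"gripper":0},{"dx":0,"dy":0.002,"dz":0,"rx":0,"ry":0,"rz":0,"gripper":0},{"dx":0,"dy":0.0015,"dz":0,"rx":0,"ry":0,"rz":0,"gripper":0},{"dx":0,"dy":0.001,"dz":0,"rx":0,"ry":0,"rz":0,"gripper":0},{"dx":0,"dy":0.0005,"dz":0,"rx":0,"ry":0,"rz":0,"gripper":0}]' >/dev/null; python3 go.py|head -1
python3 -m pendant '[{"dx":0,"dy":0.0007,"dz":0,"rx":0,"ry":0,"rz":0,"gripper":0},{"dx":0,"dy":0.0007,"dz":0,"rx":0,"ry":0,"rz":0,"gripper":0}]' >/dev/null; python3 go.py|head -1
python3 -m pendant '[{"dx":0,"dy":0.0006,"dz":0,"rx":0,"ry":0,"rz":0,"gripper":0},{"dx":0,"dy":0,"dz":0,"rx":0,"ry":0,"rz":0,"gripper":0}]' >/dev/null; python3 go.py|head -1
```

```text
t 16.57 tcp in jig mm [32.8 70.  12.5] force jig [ 0.2 -0.1 -0.3] w 0.0
t 16.82 tcp in jig mm [32.8 71.4 12.5] force jig [-0.1 -0.  -0.2] w -0.0004
t 17.07 tcp in jig mm [32.8 72.  12.5] force jig [0.9 0.2 0.5] w -0.0001
```

```bash
python3 -m pendant '[{"dx":0,"dy":0.0007,"dz":0,"rx":0,"ry":0,"rz":0,"gripper":0},{"dx":0,"dy":0,"dz":0,"rx":0,"ry":0,"rz":0,"gripper":0}]' >/dev/null; python3 go.py|head -1
python3 -m pendant '[{"dx":0,"dy":0.0007,"dz":0,"rx":0,"ry":0,"rz":0,"gripper":0},{"dx":0,"dy":0,"dz":0,"rx":0,"ry":0,"rz":0,"gripper":0}]' >/dev/null; python3 go.py|head -1
python3 -m pendant '[{"dx":0,"dy":0.0007,"dz":0,"rx":0,"ry":0,"rz":0,"gripper":0},{"dx":0,"dy":0,"dz":0,"rx":0,"ry":0,"rz":0,"gripper":0}]' >/dev/null; python3 go.py|head -1
```

```text
t 17.32 tcp in jig mm [32.8 72.7 12.5] force jig [ 0.1 -0.3  0.5] w -0.0003
t 17.57 tcp in jig mm [32.8 73.4 12.5] force jig [ 0.  -1.3 -0. ] w 0.0002
t 17.82 tcp in jig mm [32.8 74.1 12.5] force jig [ 0.7 -0.6  1. ] w -0.0
```

```bash
python3 -m pendant '[{"dx":0,"dy":0.0007,"dz":0,"rx":0,"ry":0,"rz":0,"gripper":0},{"dx":0,"dy":0,"dz":0,"rx":0,"ry":0,"rz":0,"gripper":0}]' >/dev/null; python3 go.py|head -1
python3 -m pendant '[{"dx":0,"dy":0.0007,"dz":0,"rx":0,"ry":0,"rz":0,"gripper":0},{"dx":0,"dy":0,"dz":0,"rx":0,"ry":0,"rz":0,"gripper":0}]' >/dev/null; python3 go.py|head -1
python3 -c "
from m import *
meas(x1=46,y1=135)"
```

```text
t 18.07 tcp in jig mm [32.8 74.8 12.5] force jig [-0.4  0.2  1.1] w 0.0001
t 18.32 tcp in jig mm [32.8 75.5 12.5] force jig [ 0.3 -0.  -0.4] w -0.0001
centre [28.7 94.8] sides 39.7 34.0 ang 0.0 corners [[11.7, 75.0], [11.7, 114.7], [45.7, 114.7], [45.7, 75.0]]
centre [-8.6  7.5] sides 23.4 63.3 ang -0.444 corners [[-11.6, -26.1], [-32.7, -16.0], [-5.5, 41.1], [15.6, 31.1]]
centre [ -57.5 -145.8] sides 8.3 43.0 ang 0.0 corners [[-79.0, -150.0], [-79.0, -141.7], [-36.0, -141.7], [-36.0, -150.0]]
```

```bash
python3 -m pendant '[{"dx":0,"dy":0.0007,"dz":0,"rx":0,"ry":0,"rz":0,"gripper":0},{"dx":0,"dy":0,"dz":0,"rx":0,"ry":0,"rz":0,"gripper":0}]' >/dev/null; python3 go.py|head -1
python3 -m pendant '[{"dx":0,"dy":0.0007,"dz":0,"rx":0,"ry":0,"rz":0,"gripper":0},{"dx":0,"dy":0,"dz":0,"rx":0,"ry":0,"rz":0,"gripper":0}]' >/dev/null; python3 go.py|head -1
python3 -m pendant '[{"dx":0,"dy":0.0007,"dz":0,"rx":0,"ry":0,"rz":0,"gripper":0},{"dx":0,"dy":0,"dz":0,"rx":0,"ry":0,"rz":0,"gripper":0}]' >/dev/null; python3 go.py|head -1
```

```text
t 18.62 tcp in jig mm [32.8 76.2 12.5] force jig [0.  0.3 0. ] w -0.0001
t 18.88 tcp in jig mm [32.8 77.  12.5] force jig [-0.5  0.1 -0.4] w -0.0001
t 19.12 tcp in jig mm [32.8 77.3 12.5] force jig [ 0.1 -2.3  1.2] w 0.0002
```

```bash
python3 -m pendant '[{"dx":0,"dy":0.0007,"dz":0,"rx":0,"ry":0,"rz":0,"gripper":0},{"dx":0,"dy":0,"dz":0,"rx":0,"ry":0,"rz":0,"gripper":0}]' >/dev/null; python3 go.py|head -1
python3 -m pendant '[{"dx":0,"dy":-0.002,"dz":0,"rx":0,"ry":0,"rz":0,"gripper":0},{"dx":0,"dy":-0.01,"dz":0,"rx":0,"ry":0,"rz":0,"gripper":0},{"dx":0,"dy":-0.02,"dz":0,"rx":0,"ry":0,"rz":0,"gripper":0},{"dx":0,"dy":-0.03,"dz":-0.01,"rx":0,"ry":0,"rz":0,"gripper":0},{"dx":0,"dy":-0.04,"dz":-0.03,"rx":0,"ry":0,"rz":0,"gripper":0},{"dx":0,"dy":-0.04,"dz":-0.04,"rx":0,"ry":0,"rz":0,"gripper":0},{"dx":0,"dy":-0.04,"dz":-0.04,"rx":0,"ry":0,"rz":0,"gripper":0},{"dx":0,"dy":0,"dz":-0.02,"rx":0,"ry":0,"rz":0,"gripper":0}]' >/dev/null; python3 go.py|head -1
python3 -c "
from m import *
meas(x1=58,y0=40,y1=150,save='pics/w5.png'); meas(x1=46,y0=40,y1=135)
w=cv2.imread('pics/w5.png'); cv2.imwrite('pics/w5b.png',cv2.resize(w[150:],None,fx=2.2,fy=2.2))"
```

```text
t 19.38 tcp in jig mm [32.8 77.3 12.5] force jig [-0.8 -6.3  2. ] w -0.0
t 20.38 tcp in jig mm [  33.1 -108.8  154.9] force jig [-0.5  1.   0.1] w -0.0004
centre [34.7 77.3] sides 74.7 46.0 ang 0.0 corners [[11.7, 40.0], [11.7, 114.7], [57.7, 114.7], [57.7, 40.0]]
centre [28.7 99.5] sides 30.7 34.0 ang 0.011 corners [[11.9, 84.0], [11.5, 114.6], [45.5, 115.0], [45.8, 84.3]]
```

View pics/w5b.png

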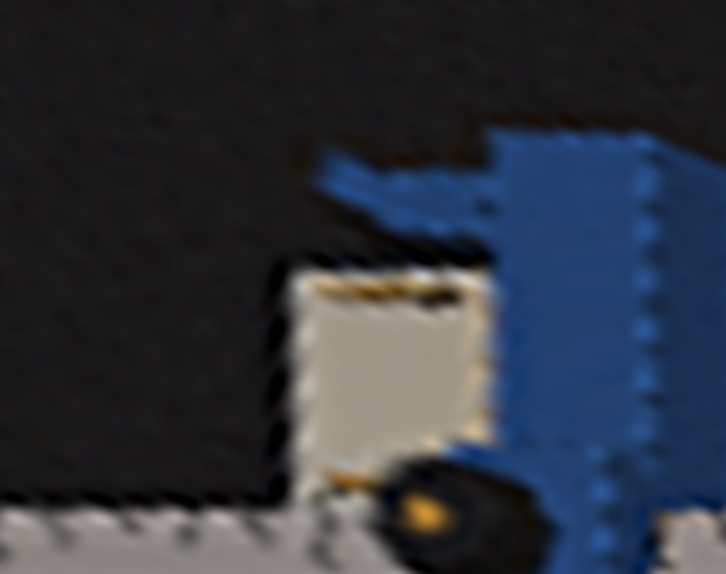

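The display, at (390,385), sits squarely against the rail and the blue end face (measured angle 0.01 rad). Its rear edge is unchanged at 11.7 mm, and the fingers are well clear. I'm handing in.

```bash
python3 -c "
from rig import *
print(hand_in())"
```

```text
the job is handed in; nothing more can be done
None
```

The display was squared against the rail and slid into the stop's pocket, touching both by force and camera check; the robot is clear and the job is handed in at about 20.5 s, with the verdict not shown.

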